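# Set the cup warmer's wheel one click to the middle

## Robot

A 7-joint arm with a two-finger parallel gripper is mounted at the origin on a cart in front of the work surface, level with it; the furniture and walls round the work are solid. World frame = base frame: x ahead of the robot, y to its left, z up, the work surface at z = 0. Lengths are in m, angles in rad, forces in N, time in s.
With the tool pointing down it reaches from about 0.35 to 0.9 m from the base axis. Payload 19.9 kg.
Tool frame: the origin (TCP) lies between the finger pads; the fingertips stand 8 mm ahead of it and the grasp point (between the pads) lies 11 mm behind it; z points along the fingers, y is the line along which they close (so a half turn about z gives the same grasp; the last joint's range is limited). The gripper opens to 94 mm and grips with 3 to 60 N. Pads are 16 mm wide; open, the fingers measure 119 mm over their backs; the gripper's body (75 mm by 177 mm) begins 78 mm behind the grasp point.
Start: joints at [-1.286, 0.417, -0.01, 1.614, 0.005, 1.111, -0.053], TCP at [0.201, 0.592, 0.213] pointing down, gripper open.
Joint ranges: [-2.81, 2.81], [-0.39, 2.02], [-1.27, 1.25], [0.06, 2.57], [-1.19, 4.33], [0.19, 2], [-2.82, 2.82]. Speed limits (rad/s): [1.89, 1.89, 2.39, 2.39, 3.01, 3.01, 3.01].

## Interface

Orientations are given as a rotation vector (axis times angle).
In Python, from bench import status, capture, camera_info, ticket gives the robot as it stands. The module is installed in compiled form; this text tells all that it offers.
- The arm moves only by the tool play_rows, never from a script. Its argument "commands" is text: rows parted by semicolons, each of 6 numbers parted by spaces: the shift along the tool's x, y, z in m, then the turn, a rotation vector about the tool's x, y, z in degrees. A call has 1 to 8 rows; each row is the pose to reach, as a shift and turn from the pose commanded when the call began, along the tool's axes at that moment; what a row does not reach only later rows make up. A row lasts 1/8 s, in which the tool goes at most 62.5 mm and 10.7 degrees, less where a joint would pass 70% of its speed; a pose out of reach is approached as far as the arm can. A call with a gripper value outside its range is refused whole. "jaw" is the opening, from 0 (shut) to 1 (fully open), set as the call begins (left out, the last holds). The fingers move at their own pace and stop on an object; "squeeze" is the grip in N (left out, the last holds). Time passes only in rows, so rows that repeat a pose let the fingers close. It gives the time, the measured TCP pose, the force, the opening and the grip force at its end, in the units of the state.
- status.read_state(): the state, without advancing time (a new reading comes with each control period).
- capture(name): name is "side" or "top"; returns the picture (400x640x3 uint8, red, green, blue); there is no depth.
- camera_info(name): a dict with "fov_y" (degrees; the focal length in pixels is half the picture's height over the tangent of half this angle, whatever the lens; pixels are square), "cx", "cy" (the principal point, pixels), "T" (4x4, takes a point from camera to world coordinates). Camera axes: x right, y down, z forward; pixel columns grow to the right and rows downward; lengths in m; the calibration is good to about 2 mm. A picture is of the moment at which its call begins. camera_info takes no time and is no camera call.
- ticket.sign_off(): hands the job in; it is judged then, once.
The state is a dict: "time": time; "joint_pos": joint angles; "joint_vel": joint speeds; "tau": joint torques, N m; "tcp_pos": TCP position; "orientation": TCP orientation; "contact_force": force on the tool from outside, world axes, zero at the start; "wrist_torque": the same for the moment, N m; "finger_gap": finger opening in m; "gripper_force": force on a finger pad.
Only numpy, scipy, OpenCV 4.12 (cv2) and the standard library are available. Lean on these libraries where they do the work, as an engineer would, in place of code of your own. Each camera call takes 0.05 s, during which the arm holds its last target. There are 200 camera calls.

## Task

The blue mug stands on one of the two plates of the white cup warmer. With the fingertips, roll the knurled wheel right beside that plate by one click, so that its orange mark comes to rest at the middle dots, and then let go of it. Press gently, do not run on past the middle, and do not pinch, lift or push anything about: leave the other wheel, the mug, the glass, the spice jar, the teaspoon and the warmer itself as they are.

Things in the scene. Friction and masses are not known exactly. Their poses are not given: they have to be found in the camera images.
- warmer: white twin cup warmer, loose, about 1.8 kg, 105 (x) x 320 (y) mm, deck 44 mm high. Origin: centre of the underside; x points away from the robot (within 0.25 rad), y left, z up. A round dark steel plate at each end (88 mm across, 4 mm high, y = +112 left, -112 mm right) and between them two dark knurled wheels, y = +40 (the left plate's) and -40 mm (the right plate's)
- plate_left (a point): centre of the top of the left plate, 48 mm above the worktop
- plate_right (a point): centre of the top of the right plate, 48 mm above the worktop
- apex_left (a point): highest point of the left wheel's rim, 52 mm above the worktop (does not turn). Thumbwheel 48 mm across, 22 mm wide, rubbery rim (friction about 1), level axle along the warmer's y, 24 mm below this point; its top 8 mm stand out of the deck. Spring-mounted: pressing down meets 1.5 N at first; 6 N sinks it 3 mm onto its stop
- apex_right (a point): highest point of the right wheel's rim; the wheel is like the left one
- wheel_left (a joint): left wheel's angle, rad; + = top of the rim rolled away from the robot. Detents: -0.6 (orange mark at small dots, robot side), 0 (mark on top, middle dots), +0.6 (large dots, far side); stops at +-0.68. One click = 14.4 mm of rim travel, about 2 N at the rim. Ridges at +-0.3: once past one, the wheel let go falls into the next detent. Starts at the large dots
- wheel_right (a joint): right wheel's angle, the same in all (detents -0.6, 0, +0.6), but this wheel starts at the small dots (about -0.6)
- pier_corner (a point): foot of the nearest corner of the tall grey wall pier at the right of the worktop: it fills everything beyond this point in x and to the right of it in y, from the worktop up past the robot's reach. Keep arm and gripper clear of it
- mug: blue mug, 53 mm high, bowl 59 mm across, standing on one of the plates (left or right). Origin on its underside, under the middle of its 84 mm length with handle; the bowl's centre is 12 mm off towards the mug's +y, the handle on -y
- glass: clear drinking glass, 51 mm across, 58 mm high, standing on the other plate. Origin: centre of its underside
- spice_jar: small glass spice jar with black cap, 44 mm across, 96 mm high, standing to the right of the warmer. Origin: centre of its underside
- spoon: steel teaspoon, 138 mm long, lying in front of the warmer. Origin: its middle
Things that resemble listed ones, but are neither listed nor needed, are in the scene too. What is shaped like the mug but turquoise is not meant.

How it is judged:
On the way:
1. the fingers touch the warmer's wheel (contact force between the fingers and warmer above 0.5 N), for 0.1 s.
At the end, for the whole second after the job is handed in: The wheel beside the mug's plate rests in its middle detent (within 0.1 rad of 0), the other wheel is still in the detent it started in, mug and glass stand upright on their plates and the warmer stands flat (((horizontal distance between mug and plate_left below 0.04 m and value of joint wheel_left between -0.1 and 0.1 rad and velocity of joint wheel_left between -0.05 and 0.05 rad/s and value of joint wheel_right below -0.45 rad) or (horizontal distance between mug and plate_right below 0.04 m and value of joint wheel_right between -0.1 and 0.1 rad and velocity of joint wheel_right between -0.05 and 0.05 rad/s and value of joint wheel_left above 0.45 rad)) and angle between each of mug, glass's own z axis and vertical below 0.1 rad and angle between warmer's own z axis and vertical below 0.03 rad); the robot touches nothing.
It fails at once if the other wheel is turned out of its detent, or a wheel runs past the middle over the next ridge ((horizontal distance between mug and plate_left below 0.04 m and value of joint wheel_right above -0.35 rad) or (horizontal distance between mug and plate_right below 0.04 m and value of joint wheel_left below 0.35 rad) or value of joint wheel_left below -0.35 rad or value of joint wheel_right above 0.35 rad).
It fails at once if the warmer is shoved by more than 20 mm, or lifted or tipped (distance of warmer from where it was at the start of the episode above 0.02 m or height (world z) of warmer above 0.006 m or angle between warmer's own z axis and vertical above 0.06 rad).
It fails at once if the mug or the glass is moved by more than 20 mm, lifted or tipped (distance of any of mug, glass from where it was at the start of the episode above 0.02 m or height (world z) of any of mug, glass above 0.058 m or angle between any of mug, glass's own z axis and vertical above 0.2 rad).
It fails at once if the spice jar or the teaspoon is moved by more than 20 mm or the jar tipped (distance of any of spice_jar, spoon from where it was at the start of the episode above 0.02 m or angle between spice_jar's own z axis and vertical above 0.2 rad).
It fails at once if the fingers press on the warmer or its wheels with more than 30 N (contact force between the fingers and warmer above 30 N).
It also fails if it takes over 32 s, if anything falls off the work surface, if the arm or the gripper's body presses on something with over 40 N, if the wrist force passes 120 N, or if a joint passes its speed limit or range.

## Working session

There is one attempt and no reset: what is moved stays moved. The work goes in short steps, Python scripts to look and compute and a tool call to move; the robot and the scene stay as the last step left them, time stands still between calls to the robot, and variables do not carry over. Pictures are saved under pics/ and viewed, at most 10 in all, crops included, and the job is handed in when it is done.

Besides the shell and the picture viewer there is one more tool, called after "Emit:" as name(argument=value, ...) on one line, values as JSON. play_rows: Moves the arm, as the interface text tells. Its arguments: {"type":"object","properties":{"commands":{"type":"string"},"jaw":{"type":"number"},"squeeze":{"type":"number"}},"required":["commands"]}

```bash
mkdir -p pics; python3 - <<'E'
from bench import status, capture, camera_info
import cv2
for n in("top","side"):
    cv2.imwrite(f"pics/{n}0.png",capture(n)[:,:,::-1]); c=camera_info(n); print(n,c)
s=status.read_state(); print(s)
E
```

```text
top {'fov_y': 45.409874752063644, 'cx': 315.8822127066329, 'cy': 206.1238507448284, 'T': array([[-0.04388475, -0.97678804,  0.20966462,  0.26244902],
       [-0.99903341,  0.04343732, -0.00674062,  0.06109864],
       [-0.00252311, -0.20975777, -0.97775013,  1.00823392],
       [ 0.        ,  0.        ,  0.        ,  1.        ]])}
side {'fov_y': 46.97698210652207, 'cx': 318.80070297463624, 'cy': 192.1639324866951, 'T': array([[-0.99223091, -0.05935622,  0.10933739,  0.37583266],
       [-0.12297368,  0.60108511, -0.78966713,  0.786445  ],
       [-0.01884942, -0.79697775, -0.60371447,  0.6032223 ],
       [ 0.        ,  0.        ,  0.        ,  1.        ]])}
{'time': 0.1, 'joint_pos': array([-1.28546675,  0.41789882, -0.01032532,  1.61408011,  0.00467572,
        1.11072466, -0.05300313]), 'joint_vel': array([ 0.00023137, -0.0010713 ,  0.00051241, -0.00268202, -0.00069274,
        0.00042418, -0.00019485]), 'tau': array([ 1.68721370e-03, -8.52575040e+01,  6.39652424e-01, -4.26686132e+01,
       -4.89956117e-02,  1.63953484e-02,  9.39199822e-05]), 'tcp_pos': array([0.2005377 , 0.59161265, 0.21291162]), 'orientation': array([-5.11058571e-01, -3.09962078e+00,  1.69615389e-03]), 'contact_force': array([ 0.07036686, -0.08043805,  0.13221822]), 'wrist_torque': array([ 0.00427145, -0.01055344, -0.00751353]), 'gripper_force': 0.0, 'finger_gap': 0.09388398112887743}
```

View pics/top0.png

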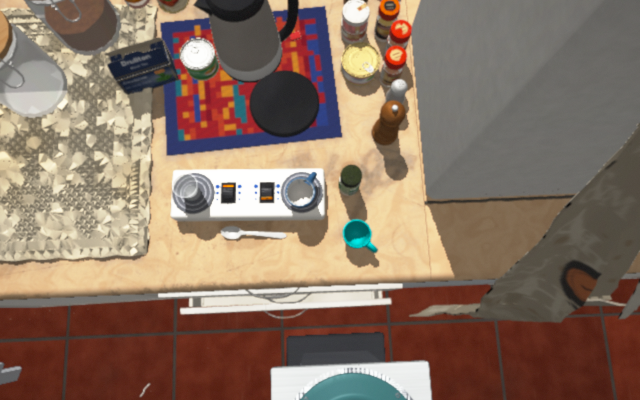

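View pics/side0.png

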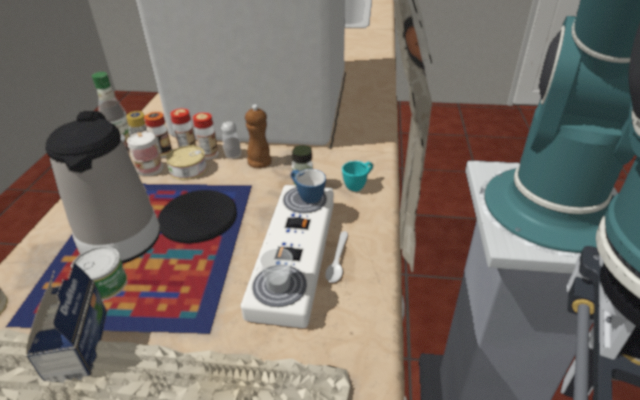

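The mug stands on the right plate (top view ~(300,190)). Its wheel is at ~(267,192), with the orange mark on the robot side. The left wheel is at ~(228,192).

```bash
cat > h.py <<'E'
import numpy as np, cv2
from bench import status, capture, camera_info
def ray(n,u,v):
    c=camera_info(n); f=200/np.tan(np.radians(c['fov_y']/2)); T=c['T']
    return T[:3,3], T[:3,:3]@np.array([(u-c['cx'])/f,(v-c['cy'])/f,1])
def on(n,u,v,z):
    o,d=ray(n,u,v); return o+d*(z-o[2])/d[2]
def proj(n,p):
    c=camera_info(n); f=200/np.tan(np.radians(c['fov_y']/2)); q=np.linalg.inv(c['T'])@np.append(p,1)
    return np.array([c['cx'],c['cy']])+f*q[:2]/q[2]
E
python3 - <<'E'
from h import *
a=cv2.imread("pics/top0.png"); b=cv2.imread("pics/side0.png")
A=cv2.resize(a[155:255,160:390],None,fx=3.4,fy=3.4,interpolation=cv2.INTER_CUBIC)
B=cv2.resize(b[160:330,230:390],None,fx=3.5,fy=3.5,interpolation=cv2.INTER_CUBIC)
cv2.imwrite("pics/A.png",A); cv2.imwrite("pics/B.png",B)
g=a.copy().astype(int); m=((g.min(2)>185)&(g.max(2)-g.min(2)<25)).astype(np.uint8)
m[:160]=0;m[225:]=0;m[:,:165]=0;m[:,335:]=0
cs=max(cv2.findContours(m,0,2)[0],key=cv2.contourArea)
P=np.array([on("top",u,v,.044)[:2] for u,v in cs[:,0]],np.float32)
r=cv2.minAreaRect(P); print(r, cv2.boundingRect(cs)); print(cv2.boxPoints(r))
for n,u,v in(("top",228,192),("top",267,192)): print(on(n,u,v,.05))
E
```

```text
((0.5050070285797119, 0.19580905139446259), (0.31537938117980957, 0.10046331584453583), 87.45687866210938) (172, 169, 152, 48)
[[0.44782794 0.04050352]
 [0.5481923  0.03604583]
 [0.5621861  0.35111457]
 [0.46182173 0.35557228]]
[0.50577978 0.23442581 0.05      ]
[0.5021958  0.15397395 0.05      ]
```

View pics/A.png

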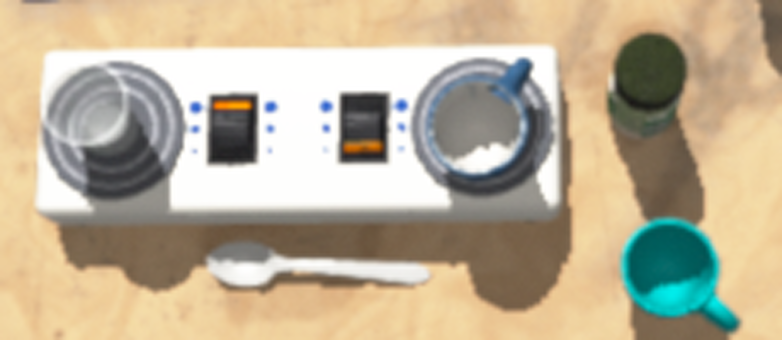

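View pics/B.png

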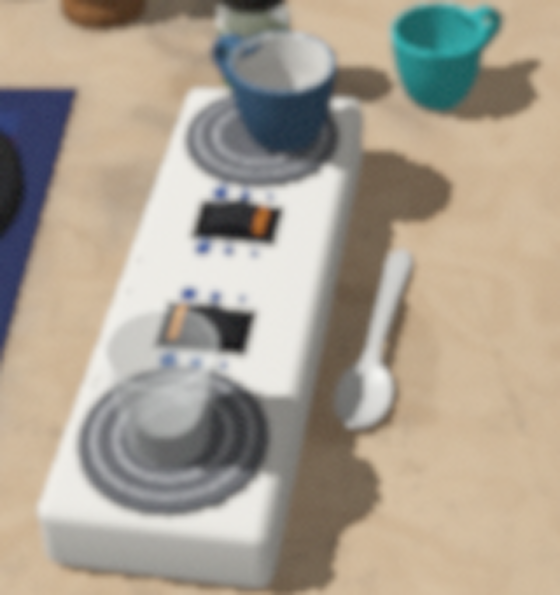

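The right wheel's slot centre is at about (267.1,192.5) in the top view and (298,223) in the side view. I'll cross-check the two and compute the approach.

```bash
cat >> h.py <<'E'
from scipy.spatial.transform import Rotation as R
def delta(p,yaw_y):   # shift in tool axes and turn (deg) so that tool y lies along yaw_y
    s=status.read_state(); r=R.from_rotvec(s['orientation'])
    y=np.array([*yaw_y,0])/np.linalg.norm(yaw_y); z=np.array([0,0,-1.]); t=np.column_stack([np.cross(y,z),y,z])
    return r.inv().apply(p-s['tcp_pos']).round(4), (r.inv()*R.from_matrix(t)).as_rotvec(degrees=True).round(2)
E
python3 - <<'E'
from h import *
print(on("top",267.1,192.5,.046),on("side",298,223.1,.046))
o1,d1=ray("top",267.1,192.5);o2,d2=ray("side",298,223.1)
k=np.linalg.lstsq(np.column_stack([d1,-d2]),o2-o1,rcond=None)[0];print(o1+k[0]*d1,o2+k[1]*d2)
for z in(.12,): print(delta(np.array([.4965,.1555,z]),(.0444,.999)))
E
```

```text
[0.502121   0.15417853 0.046     ] [0.50332605 0.15514365 0.046     ]
[0.50238386 0.15428061 0.04494469] [0.50350408 0.15426214 0.04522193]
(array([-0.4203, -0.3179,  0.0933]), array([-6.000e-02, -1.000e-02, -1.618e+01]))
```

Emit:
play_rows(commands="-0.05 -0.038 0 0 0 -4;-0.1 -0.076 0 0 0 -8;-0.145 -0.11 0 0 0 -12;-0.19 -0.144 0 0 0 -16.2;-0.235 -0.178 0 0 0 -16.2;-0.28 -0.212 0 0 0 -16.2;-0.325 -0.246 0 0 0 -16.2;-0.37 -0.28 0 0 0 -16.2", jaw=0, squeeze=5)

```text
time: 1.1
tcp_pos: [0.4619, 0.2063, 0.2135]
orientation: [0.069, 3.141, -0.0]
contact_force: [0.4, 0.7, 0.4]
finger_gap: 0.0173
gripper_force: 0.0
```

```bash
python3 - <<'E'
from h import *
print(status.read_state()['tcp_pos'],delta(np.array([.4962,.1549,.09]),(.0444,.999)))
E
```

```text
[0.4618516  0.206278   0.21346808] (array([-0.0366, -0.0498,  0.1235]), array([-0.  ,  0.  ,  0.03]))
```

Emit:
play_rows(commands="-0.018 -0.025 0 0 0 0;-0.037 -0.05 0 0 0 0;-0.037 -0.05 0.04 0 0 0;-0.037 -0.05 0.08 0 0 0;-0.037 -0.05 0.115 0 0 0;-0.037 -0.05 0.123 0 0 0;-0.037 -0.05 0.123 0 0 0;-0.037 -0.05 0.123 0 0 0")

```text
time: 2.1
tcp_pos: [0.4966, 0.1566, 0.0918]
orientation: [0.069, 3.139, 0.001]
contact_force: [0.2, 0.0, -0.1]
finger_gap: 0.0005
gripper_force: 0.0
```

```bash
python3 - <<'E'
from h import *
a=capture("top");b=capture("side")
s=status.read_state(); p=s['tcp_pos'];print(p,s['contact_force'],s['finger_gap'])
tip=p-[0,0,.008]; print(proj("top",tip),proj("side",tip))
A=cv2.resize(a[140:240,200:340,::-1],None,fx=4,fy=4,interpolation=cv2.INTER_CUBIC)
B=cv2.resize(b[140:290,230:370,::-1],None,fx=4,fy=4,interpolation=cv2.INTER_CUBIC)[:400]
cv2.imwrite("pics/C.png",np.hstack([A[:,:400],B[:,:400]]))
E
```

```text
[0.49651967 0.15665427 0.09159611] [-0.00820736 -0.12301535 -0.69667435] 0.00023527064015943982
[263.99088501 190.7993288 ] [300.64982938 208.02668686]
```

View pics/C.png

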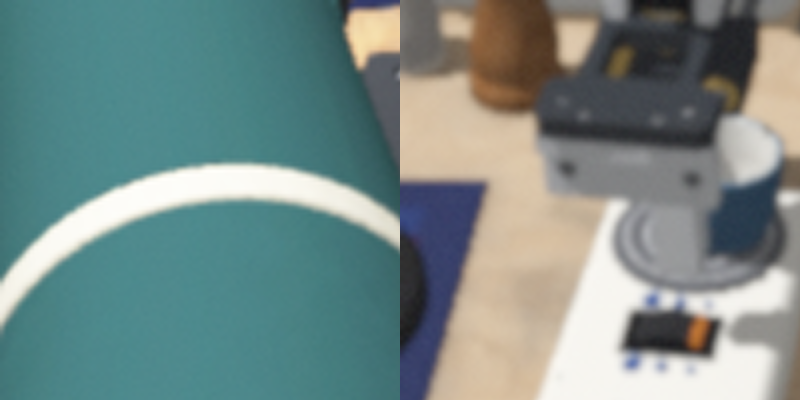

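The side view shows the shut fingertips at ~(300,208), just above the wheel, which is at ~(297,223). The arm hides the top view. Lowering now.

Emit:
play_rows(commands="0 -0.0015 0.012 0 0 0;0 -0.0015 0.022 0 0 0;0 -0.0015 0.029 0 0 0;0 -0.0015 0.029 0 0 0;0 -0.0015 0.029 0 0 0")

```text
time: 2.82
tcp_pos: [0.4959, 0.1549, 0.0615]
orientation: [0.069, 3.141, -0.0]
contact_force: [0.0, -1.1, 0.1]
finger_gap: 0.0004
gripper_force: 0.0
```

Emit:
play_rows(commands="0 0 0.0007 0 0 0;0 0 0.0015 0 0 0;0 0 0.0015 0 0 0;0 0 0.0015 0 0 0")

```text
time: 3.32
tcp_pos: [0.4959, 0.1549, 0.0601]
orientation: [0.069, 3.141, 0.0]
contact_force: [-0.2, -0.9, 1.7]
finger_gap: 0.0003
gripper_force: 0.9
```

Emit:
play_rows(commands="0 0 0.001 0 0 0;0 0 0.002 0 0 0;0 0 0.002 0 0 0;0 0 0.002 0 0 0")

```text
time: 3.82
tcp_pos: [0.496, 0.1549, 0.058]
orientation: [0.069, 3.141, 0.0]
contact_force: [0.6, 0.1, 4.7]
finger_gap: 0.0001
gripper_force: 2.3
```

Emit:
play_rows(commands="-0.001 0 0 0 0 0;-0.002 0 0 0 0 0;-0.003 0 0 0 0 0;-0.004 0 0 0 0 0;-0.005 0 0 0 0 0;-0.006 0 0 0 0 0;-0.006 0 0 0 0 0")

```text
time: 4.7
tcp_pos: [0.502, 0.1546, 0.058]
orientation: [0.069, 3.141, -0.0]
contact_force: [-1.9, 1.3, 4.5]
finger_gap: 0.0007
gripper_force: 2.4
```

```bash
python3 - <<'E'
from h import *
b=capture("side"); s=status.read_state(); print(s['tcp_pos'],s['contact_force'])
cv2.imwrite("pics/D.png",cv2.resize(b[180:330,230:390,::-1],None,fx=4,fy=4,interpolation=cv2.INTER_CUBIC))
E
```

```text
[0.50196647 0.15462623 0.05799471] [-2.8542762   0.9388254   4.84150172]
```

View pics/D.png

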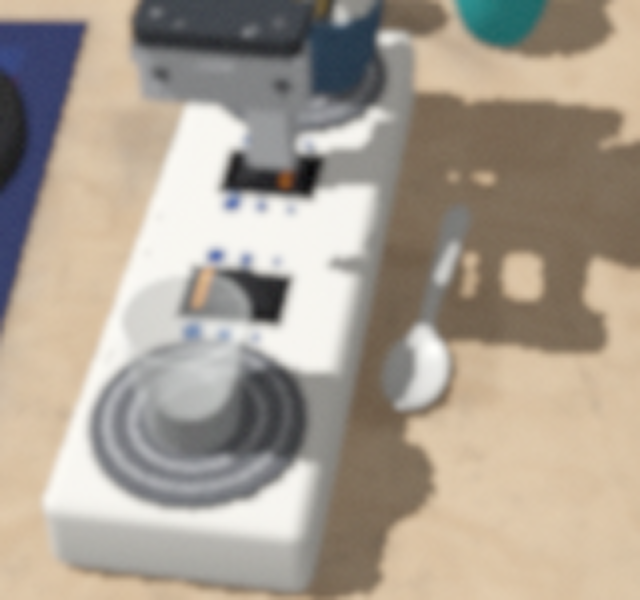

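The wheel turns with the fingers: the orange mark has moved to crop (287,180), part way to the middle. Continuing.

Emit:
play_rows(commands="-0.001 0 0 0 0 0;-0.002 0 0 0 0 0;-0.003 0 0 0 0 0;-0.004 0 0 0 0 0;-0.005 0 0 0 0 0;-0.006 0 0 0 0 0;-0.0065 0 0 0 0 0;-0.0065 0 0 0 0 0")

```text
time: 5.75
tcp_pos: [0.5085, 0.1544, 0.058]
orientation: [0.069, 3.14, 0.0]
contact_force: [-0.0, 2.0, 4.1]
finger_gap: 0.0003
gripper_force: 2.4
```

```bash
python3 - <<'E'
from h import *
b=capture("side"); s=status.read_state(); print(s['tcp_pos'],s['contact_force'])
cv2.imwrite("pics/E.png",cv2.resize(b[180:330,230:390,::-1],None,fx=4,fy=4,interpolation=cv2.INTER_CUBIC))
E
```

```text
[0.5085172  0.15433792 0.05802901] [0.03100779 2.39543227 4.21998559]
```

View pics/E.png

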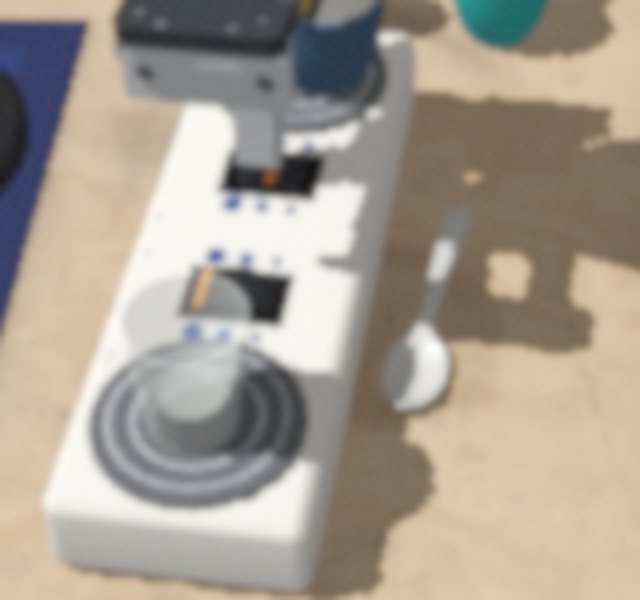

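The mark is at crop (271,178), close to the middle dots (~262–270), and the drag force has dropped to 0. I'll lift straight up and let the detent settle.

Emit:
play_rows(commands="0 0 -0.002 0 0 0;0 0 -0.006 0 0 0;0 0 -0.02 0 0 0;0 0 -0.05 0 0 0;0 0 -0.09 0 0 0;0 0 -0.12 0 0 0;0 0 -0.12 0 0 0;0 0 -0.12 0 0 0")

```text
time: 6.8
tcp_pos: [0.508, 0.1541, 0.1779]
orientation: [-0.069, -3.141, 0.0]
contact_force: [-0.5, 0.3, 0.0]
finger_gap: 0.0008
gripper_force: 0.0
```

```bash
python3 - <<'E'
from h import *
b=capture("side"); s=status.read_state(); print(s['tcp_pos'],s['contact_force'])
cv2.imwrite("pics/F.png",cv2.resize(b[180:330,230:390,::-1],None,fx=4,fy=4,interpolation=cv2.INTER_CUBIC))
E
```

```text
[0.50785182 0.15407777 0.17744891] [-0.49396934 -0.73996821 -0.97764506]
```

View pics/F.png

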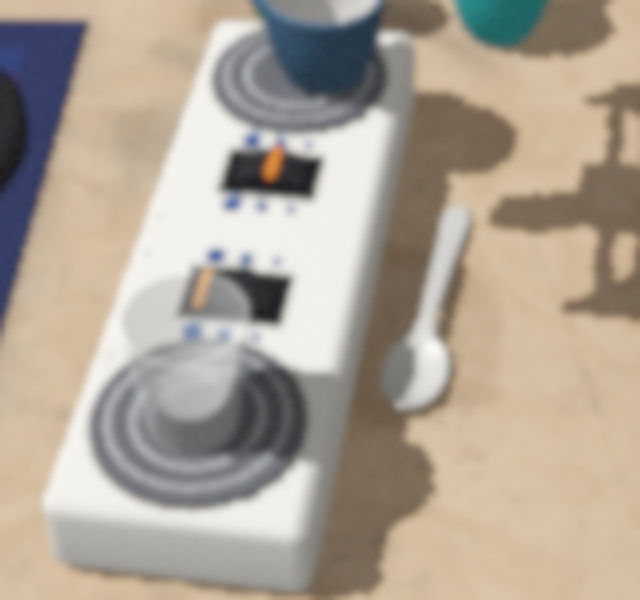

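The mark of the right wheel stands on top at crop (272,165), in line with the middle dots. The left wheel, mug and glass look unchanged.

```bash
python3 -c "
from bench import ticket
print(ticket.sign_off())"
```

```text
the job is handed in; nothing more can be done
None
```

I rolled the right wheel, the one beside the blue mug's plate, one click to the middle dots and let go of it; the last picture shows nothing else moved, and the job is handed in, though no verdict came back.

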